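Open the solvent canister on the spill tray

TASK

Carry the green canister by its black handle onto the grey spill tray, set it down gently so that it stands flat inside the rim, and let go of it. There, flip its red tab right back, unscrew the yellow cap underneath (anticlockwise), and set the cap down gently, right way up, wholly on the round cork pad. Leave the bottle, the jar and the brush where they are.

Things in the scene. Friction and masses are not known exactly. Their poses are not given: they have to be found in the camera images.
- can_center (a point): Green canister, loose, 0.5 to 0.8 kg: a block 200 mm long (its x), 80 wide (y), 105 high (z up) without its fittings, standing on its underside; this is the block's centre. +x points to the end with neck, cap and tab hinge, -x to the handle end, which is the heavier: it balances about 30 mm to -x of this point.
- can_handle (a point): Centre of the canister's black carrying handle, a flat-sided bar along the canister's x, 70 mm long, 20 wide (y), 20 high; 55 mm to -x of the canister's centre, 150 mm above its underside (bar top at 160). 35 mm of free room below the bar; a post at each of its ends. Axes as the canister's.
- tab_grip (a point): Middle of the red thumb piece that stands on the tab's free end: 24 mm wide along the hinge (y), 12 thick, 24 high. Shut: 26 mm to +x of the canister's centre, 181 mm above its underside; 70 mm to -x and 66 mm above the hinge. The whole tab is 24 mm wide, an L over the cap. Gripped across the 24 mm it swivels in the fingers as the tab turns. Axes turn with the tab; as the canister's when shut.
- tab_hinge (a point): Point on the tab's hinge line, which runs along the canister's y; 96 mm on the +x side of the canister's centre and 115 mm above its underside.
- tab (a joint): Angle of the red tab: 0 shut, flat over the cap, which it keeps from being gripped or lifted; it grows as the thumb piece is swung up and over, away from the handle, to 2.0 (stop). Stiff hinge, 0.05 N m: it stays where it is left. Swung right back means more than about 1.2 (about 70 degrees).
- cap_center (a point): Yellow screw cap, loose, 60 g, 60 mm diameter, 51 mm high over all; this point is on its axis half-way up (25.5 mm above its rim). The lower 26 mm are the round skirt, the upper 25 mm the black grip bar. Screwed on, its axis is 50 mm to +x of the canister's centre and its rim 107 mm above the canister's underside. Its x axis runs along the bar.
- cap_bar (a point): Middle of the cap's black grip bar: 50 mm long (cap's x), 12 wide (y), 25 high. Two-lug thread: done up, the cap's x lies 1.57 to 2.0 rad clockwise from above of the canister's +x. Turn anticlockwise by that until they agree, the bar in line with the canister's length (free within 0.13 rad, stop about 0.15 rad beyond); then it lifts straight off. It turns easily and does not rise while turning.
- tray: Grey plastic spill tray, fixed, outer 280 mm (its x) by 150 mm (its y), rim 18 mm high, walls 5 mm, floor 5 mm thick; origin at the centre of its underside.
- pad: Round cork pad, fixed to the bench, 150 mm in diameter, 6 mm thick; origin at the centre of its underside.
- oil_center (a point): Bystander: amber oil bottle, 56 mm in diameter, 150 mm high, standing loose; this point is half-way up.
- jar_center (a point): Bystander: glass wax jar with brass lid, 70 mm in diameter, 80 mm high, standing loose; this point is half-way up.
- brush_grip (a point): Bystander: paint brush 180 mm long, lying loose beyond the tray; this point is on its handle.
Things that resemble listed ones, but are neither listed nor needed, are in the scene too. Of the things like the part that bears can_center, leave any that is blue; of the rest the larger one is meant.

How it is judged:
By the outcome, as a careful person would: the job done as asked, in the order asked, and still so for the second after the job is handed in, with the robot touching nothing.
It also fails if it takes over 72 s, if anything falls off the work surface, if the arm or the gripper's body presses on something with over 40 N, if the wrist force passes 120 N, or if a joint passes its speed limit or range.

ROBOT

A 7-joint arm with a two-finger parallel gripper is mounted at the origin on the work surface. World frame = base frame: x ahead of the robot, y to its left, z up, the work surface at z = 0. Lengths are in m, angles in rad, forces in N, time in s.
With the tool pointing down it reaches from about 0.425 to 0.925 m from the base axis. Payload 6.8 kg.
Tool frame: the origin (TCP) lies on the centre line of the jaws, within the pads' length; the fingertips stand 14 mm ahead of it and the grasp point (between the pads) lies 5 mm behind it (r.tips_ahead is the distance from the TCP to the fingertips, in m); z points along the fingers, y is the line along which they close (so a half turn about z gives the same grasp; the last joint's range is limited). The gripper opens to 85 mm and grips with 20 to 120 N. Pads are 22 mm wide; open, the fingers measure 114 mm over their backs; the gripper's body (76 mm by 85 mm) begins 54 mm behind the grasp point. The pads swing forward as they close: fully open they stand 13 mm farther back than shut.
Start: joints at [-1.249, 0.477, 0.022, 1.555, -0.011, 1.109, -0.083], TCP at [0.281, 0.614, 0.245] pointing down, gripper open.
Joint ranges: [-2.96, 2.96], [-0.34, 2.1], [-1.41, 1.46], [0.24, 2.44], [-1.37, 4.51], [0.17, 1.92], [-2.96, 2.96]. Speed limits (rad/s): [2.39, 2.39, 3.14, 3.14, 3.14, 3.14, 3.14].

INTERFACE

Orientations are given as a rotation vector (axis times angle).
In Python, from bench import r, eyes gives the robot as it stands.
- The arm moves only by the tool step_arm, never from a script. Its argument "rows" is a list of rows, each a list of 6 numbers: the shift along the world's x, y, z in units of 60 cm (1.0 is 60 cm), then the turn, a rotation vector about the world's x, y, z in units of pi rad (1.0 is pi rad). In form: [[x, y, z, rx, ry, rz], ...]. A call has 1 to 5 rows; each row is the pose to reach, as a shift and turn from the pose commanded when the call began, turning the shorter way round; what a row does not reach only later rows make up. A row lasts 1/12 s, in which the tool goes at most 41.7 mm and 7.16 degrees, less where a joint would pass 70% of its speed; a pose out of reach is approached as far as the arm can. A call with a number of a shift or a turn outside -1 to 1 is refused whole. A call with a gripper value outside its range is refused whole. "jaw" is the closure, from 0 (fully open) to 1 (shut), set as the call begins (left out, the last holds). The fingers move at their own pace and stop on an object; "squeeze" is the grip in N (left out, the last holds). Time passes only in rows, so rows that repeat a pose let the fingers close. It gives the time, the measured TCP pose, the force, the opening and the grip force at its end, in the units of the state.
- r.get_obs(): the state, without advancing time (a new reading comes with each control period).
- eyes.grab_frame(name): name is "side" or "top" or "wrist"; returns the picture (384x512x3 uint8, red, green, blue); there is no depth.
- eyes.camera_info(name): a dict with "mtx" (3x3 intrinsics, pixels), "extrinsics" (4x4, takes a point from camera to world coordinates); the wrist camera has in their place "tool_from_camera" (4x4, takes a point from camera to tool coordinates, whose origin is the TCP and whose axes are the flange's). Camera axes: x right, y down, z forward; pixel columns grow to the right and rows downward; lengths in m; the calibration is good to about 2 mm. The wrist camera is an equidistant fisheye: a pixel r from the principal point sees the ray r / f radians off the axis. A picture is of the moment at which its call begins: read the wrist's pose just before it. camera_info takes no time and is no camera call.
- r.hand_in(): hands the job in; it is judged then, once.
The state is a dict: "clock": time; "joints": joint angles; "qvel": joint speeds; "tau": joint torques, N m; "tcp_pos": TCP position; "orientation": TCP orientation; "contact_force": force on the tool from outside, world axes, zero at the start; "moment": the same for the moment, N m; "grip_width": finger opening in m; "gripper_force": force on a finger pad.
Only numpy, scipy, OpenCV 4.12 (cv2) and the standard library are available. Lean on these libraries where they do the work, as an engineer would, in place of code of your own. Each camera call takes 0.05 s, during which the arm holds its last target. There are 200 camera calls.

## Working session

There is one attempt and no reset: what is moved stays moved. The work goes in short steps, Python scripts to look and compute and a tool call to move; the robot and the scene stay as the last step left them, time stands still between calls to the robot, and variables do not carry over. Pictures are saved under pics/ and viewed, at most 10 in all, crops included, and the job is handed in when it is done.

Besides the shell and the picture viewer there is one more tool, called after "Call:" by a JSON object that holds its "fn" and its "kwargs". step_arm: Moves the arm, as the interface text tells. Shifts and turns lie within -1 to 1; 1 stands for 60 cm of shift or pi rad of turn. Its arguments: {"type":"object","properties":{"rows":{"type":"array"},"jaw":{"type":"number"},"squeeze":{"type":"number"}},"required":["rows"]}

```bash
ls; mkdir -p pics; python3 - <<'E'
from bench import r, eyes
import cv2
o=r.get_obs(); print({k:o[k] for k in('clock','tcp_pos','orientation','grip_width','contact_force')}, r.tips_ahead)
for n in('side','top'):
    i=eyes.grab_frame(n); cv2.imwrite(f'pics/{n}0.png',i[...,::-1])
    c=eyes.camera_info(n); print(n,c['mtx'],c['extrinsics'])
print(eyes.camera_info('wrist'))
E
```

```text
pics
{'clock': 0.0, 'tcp_pos': array([0.28099804, 0.61309751, 0.24433663]), 'orientation': array([-6.69781523e-01, -3.06908803e+00,  2.82127556e-03]), 'grip_width': 0.08525085137844443, 'contact_force': array([-0.69316616,  0.62254926,  0.37505432])} 0.014
side [[348.86287035   0.         256.00816811]
 [  0.         348.86287035 190.86209114]
 [  0.           0.           1.        ]] [[ 0.95592426 -0.16851215  0.24044225  0.26974742]
 [-0.29360907 -0.54418343  0.78591227 -0.85757426]
 [-0.00159108 -0.82186863 -0.56967484  0.73737373]
 [ 0.          0.          0.          1.        ]]
top [[486.88393269   0.         252.35251809]
 [  0.         486.88393269 192.6042397 ]
 [  0.           0.           1.        ]] [[ 2.00217299e-02 -9.93636569e-01  1.10839975e-01  3.67590839e-01]
 [-9.99797651e-01 -2.01140521e-02  2.85283459e-04  2.62238890e-03]
 [ 1.94597295e-03 -1.10823258e-01 -9.93838226e-01  1.72875327e+00]
 [ 0.00000000e+00  0.00000000e+00  0.00000000e+00  1.00000000e+00]]
{'mtx': array([[297.31863964,   0.        , 256.86939285],
       [  0.        , 297.31863964, 192.26564803],
       [  0.        ,   0.        ,   1.        ]]), 'tool_from_camera': array([[ 5.64139994e-04, -9.46732016e-01, -3.22022006e-01,
         8.30063619e-02],
       [ 9.99999604e-01,  3.12372911e-04,  8.33503081e-04,
         2.31046705e-04],
       [-6.88513100e-04, -3.22022349e-01,  9.46731817e-01,
        -1.29983059e-01],
       [ 0.00000000e+00,  0.00000000e+00,  0.00000000e+00,
         1.00000000e+00]])}
```

View pics/top0.png

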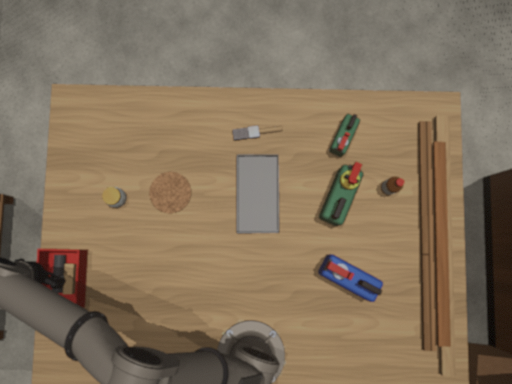

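View pics/side0.png

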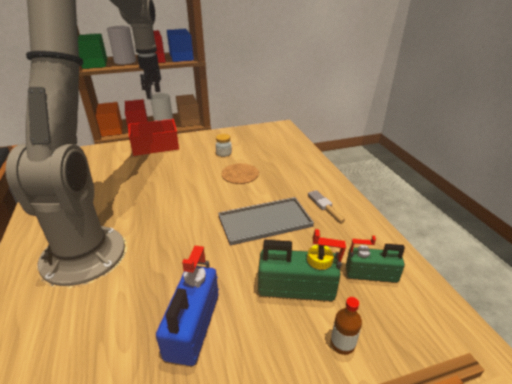

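```bash
python3 - <<'E'
import cv2
i=cv2.imread('pics/top0.png')[140:240,300:420]; i=cv2.resize(i,None,fx=6,fy=6,interpolation=cv2.INTER_CUBIC)
cv2.imwrite('pics/c1.png',i[:600])
E
cat > h.py <<'E'
import numpy as np, cv2
from bench import r, eyes
def ray(n,uv):
    c=eyes.camera_info(n); E=c['extrinsics']; d=E[:3,:3]@np.linalg.inv(c['mtx'])@np.array([*uv,1.]); return E[:3,3],d
def atz(n,uv,z):
    o,d=ray(n,uv); return o+d*(z-o[2])/d[2]
def proj(n,P):
    c=eyes.camera_info(n); E=c['extrinsics']; p=(np.atleast_2d(P)-E[:3,3])@E[:3,:3]; q=p@c['mtx'].T; return q[:,:2]/q[:,2:]
def can2w(pose,P):
    x,y,a=pose[:3]; P=np.atleast_2d(P); c,s=np.cos(a),np.sin(a)
    return np.c_[x+c*P[:,0]-s*P[:,1], y+s*P[:,0]+c*P[:,1], P[:,2]+(pose[3] if len(pose)>3 else 0)]
E
python3 - <<'E'
from h import *
i=cv2.imread('pics/top0.png').astype(int); b,g,rr=i[...,0],i[...,1],i[...,2]
def comp(m,name,z):
    n,l,s,c=cv2.connectedComponentsWithStats(m.astype('uint8'))
    for k in range(1,n):
        if s[k,4]>150: print(name,s[k],c[k],atz('top',c[k],z).round(4))
hsv=cv2.cvtColor(i.astype('uint8'),cv2.COLOR_BGR2HSV)
grey=(hsv[...,1]<40)&(hsv[...,2]>90)&(hsv[...,2]<160); grey[:100]=0; grey[240:]=0; grey[:,:60]=0;grey[:,440:]=0
comp(grey,'tray',.018)
ys,xs=np.where(grey[150:240,225:290]); R=cv2.minAreaRect(np.c_[xs+225,ys+150].astype('float32')); print(R,[atz('top',p,.018).round(4) for p in cv2.boxPoints(R)])
m=(rr-b>50)&(hsv[...,0]<14); m[:165]=0;m[220:]=0;m[:,:140]=0;m[:,200:]=0
comp(m,'pad',.006)
gr=(hsv[...,0]>50)&(hsv[...,0]<90)&(hsv[...,1]>80)&(hsv[...,2]>30)
comp(gr,'green',.105)
E
```

```text
tray [233 127  27  13 174] [242.58045977 133.49425287] [0.7708 0.0424 0.018 ]
tray [ 237  155   42   78 3228] [257.22521685 193.83457249] [ 0.5544 -0.0142  0.018 ]
((257.5, 193.5), (77.0, 41.0), 90.0) [array([0.6922, 0.0606, 0.018 ]), array([ 0.6952, -0.0856,  0.018 ]), array([ 0.4213, -0.0895,  0.018 ]), array([0.4184, 0.0541, 0.018 ])]
green [325 184  30  39 272] [339.78676471 200.99632353] [ 0.5263 -0.2904  0.105 ]
```

View pics/c1.png

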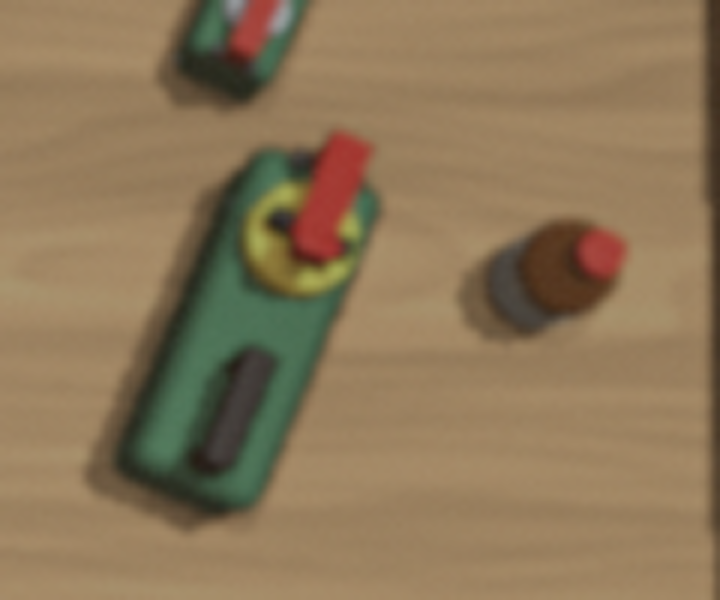

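```bash
cat >> h.py <<'E'
from scipy.optimize import minimize
def box(x0,x1,y0,y1,z0,z1): return np.array([[x,y,z] for x in(x0,x1) for y in(y0,y1) for z in(z0,z1)],float)
a=np.linspace(0,2*np.pi,24)
CYL=np.r_[np.c_[.05+.03*np.cos(a),.03*np.sin(a),0*a+.107],np.c_[.05+.03*np.cos(a),.03*np.sin(a),0*a+.133]]
BLK=box(-.1,.1,-.04,.04,0,.105); HB=box(-.09,-.02,-.01,.01,.105,.16); TAB=box(.014,.105,-.012,.012,.105,.195)
S=4
def hull(n,pose,P,sh):
    m=np.zeros((sh[0]*S,sh[1]*S),'uint8'); q=(proj(n,can2w(pose,P))+.5)*S
    cv2.fillConvexPoly(m,cv2.convexHull(np.round(q).astype('int32')),1); return m
def green(im):
    h=cv2.cvtColor(im,cv2.COLOR_BGR2HSV); g=(h[...,0]>55)&(h[...,0]<95)&(h[...,1]>70)
    return h,g.astype('uint8')
def cost(pose,ims):
    t=0
    for n,(g,roi) in ims.items():
        m=hull(n,pose,BLK,g.shape); dc=hull(n,pose,HB,g.shape)|hull(n,pose,CYL,g.shape)|hull(n,pose,TAB,g.shape)
        G=np.kron(g,np.ones((S,S),'uint8')); x0,y0,x1,y1=[v*S for v in roi]
        t+=((m^G)&(1-dc))[y0:y1,x0:x1].sum()/S/S
    return t
E
python3 - <<'E'
from h import *
P=[(128,460),(250,160),(265,500),(378,215),(237,410)]
for (u,v),z in zip(P,[.105]*4+[.16]): print(atz('top',(300+u/6-.5+.08,140+v/6-.42),z).round(4))
ims={}
for n,roi in(('top',(310,155,375,235)),('side',(250,225,345,310))):
    im=cv2.imread(f'pics/{n}0.png'); h,g=green(im); ims[n]=(g,roi); print(n,g[roi[1]:roi[3],roi[0]:roi[2]].sum())
hc=atz('top',(339.5,208.3),.16); y=-.36
p0=np.array([hc[0]+.055*np.cos(y),hc[1]+.055*np.sin(y),y]); print(p0)
for k in(('top',),('side',),('top','side')):
    s=minimize(cost,p0,args=({n:ims[n] for n in k},),method='Nelder-Mead',options=dict(initial_simplex=p0+np.array([[0,0,0],[.012,0,0],[0,.012,0],[0,0,.06]]),xatol=1e-4)); print(k,s.x.round(4),s.fun)
# overlay
p=s.x; out=[]
for n,roi in(('top',(300,150,400,240)),('side',(240,215,350,310))):
    im=cv2.resize(cv2.imread(f'pics/{n}0.png'),None,fx=S,fy=S,interpolation=cv2.INTER_CUBIC)
    for Q,c in((BLK,(255,255,255)),(box(-.09,-.02,-.01,.01,.14,.16),(255,0,255)),(CYL,(255,0,0)),(box(.02,.032,-.012,.012,.169,.193),(0,255,0))):
        cs,_=cv2.findContours(hull(n,p,Q,(384,512)),0,1); cv2.drawContours(im,cs,-1,c,1)
    x0,y0,x1,y1=[v*S for v in roi]; out.append(cv2.resize(im[y0:y1,x0:x1],(400,360)))
cv2.imwrite('pics/ov.png',np.hstack(out))
E
```

```text
[ 0.4739 -0.2273  0.105 ]
[ 0.6443 -0.2953  0.105 ]
[ 0.4532 -0.3036  0.105 ]
[ 0.6145 -0.3672  0.105 ]
[ 0.4984 -0.2782  0.16  ]
top 549
side 1049
[ 0.54869811 -0.29888586 -0.36      ]
('top',) [ 0.552  -0.2993 -0.3772] 582.5
('side',) [ 0.5791 -0.2462 -0.7072] 1882.1875
('top', 'side') [ 0.5527 -0.2965 -0.374 ] 2831.3125
```

View pics/ov.png

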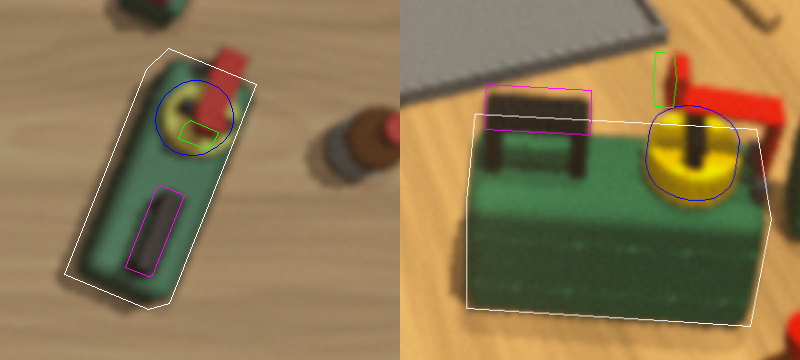

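```bash
cat > fit.py <<'E'
from h import *
import sys
def fit(p0,tag,rois,step=(.015,.015,.08),out=None,R=None):
    ims={}
    for n,roi in rois.items():
        im=cv2.imread(f'pics/{n}{tag}.png').astype(int); g=((im[...,1]-im[...,2])>5).astype('uint8'); ims[n]=(g,roi); print(n,g[roi[1]:roi[3],roi[0]:roi[2]].sum())
    p0=np.array(p0)
    s=[]
    for k in [(n,) for n in ims]+[tuple(ims)]:
        z=p0
        for f in(1,.3): z=minimize(cost,z,args=({n:ims[n] for n in k},),method='Nelder-Mead',options=dict(initial_simplex=z+f*np.r_[np.zeros((1,3)),np.diag(step)],xatol=1e-4)).x
        print(k,z.round(4),cost(z,{n:ims[n] for n in k}))
    tiles=[]
    for n,(x0,y0,x1,y1) in rois.items():
        im=cv2.imread(f'pics/{n}{tag}.png'); im=cv2.resize(im,None,fx=S,fy=S,interpolation=cv2.INTER_CUBIC)
        for Q,c in((BLK,(255,255,255)),(box(-.09,-.02,-.01,.01,.14,.16),(255,0,255)),(CYL,(255,0,0)),(box(.02,.032,-.012,.012,.169,.193),(0,255,0))):
            cs,_=cv2.findContours(hull(n,z,Q,(384,512)),0,1); cv2.drawContours(im,cs,-1,c,1)
        gg=cv2.resize(ims[n][0]*255,None,fx=S,fy=S)
        tiles.append(cv2.resize(np.vstack([im[y0*S:y1*S,x0*S:x1*S],cv2.cvtColor(gg,8)[y0*S:y1*S,x0*S:x1*S]]),(400,600)))
    cv2.imwrite(f'pics/fit{tag}.png',np.hstack(tiles)); return z
E
python3 -c "
from fit import *
fit([.555,-.297,-.385],'0',{'top':(310,155,375,235),'side':(250,225,345,310)})"
```

```text
top 887
side 3074
('top',) [ 0.5519 -0.2992 -0.4109] 316.875
('side',) [ 0.5528 -0.2933 -0.4063] 335.8125Traceback (most recent call last):
  File "<string>", line 3, in <module>
    fit([.555,-.297,-.385],'0',{'top':(310,155,375,235),'side':(250,225,345,310)})
    ~~~^^^^^^^^^^^^^^^^^^^^^^^^^^^^^^^^^^^^^^^^^^^^^^^^^^^^^^^^^^^^^^^^^^^^^^^^^^^
  File "fit.py", line 11, in fit
    for f in(1,.3): z=minimize(cost,z,args=({n:ims[n] for n in k},),method='Nelder-Mead',options=dict(initial_simplex=z+f*np.r_[np.zeros((1,3)),np.diag(step)],xatol=1e-4)).x
                      ~~~~~~~~^^^^^^^^^^^^^^^^^^^^^^^^^^^^^^^^^^^^^^^^^^^^^^^^^^^^^^^^^^^^^^^^^^^^^^^^^^^^^^^^^^^^^^^^^^^^^^^^^^^^^^^^^^^^^^^^^^^^^^^^^^^^^^^^^^^^^^^^^^^^^
    res = _minimize_neldermead(fun, x0, args, callback, bounds=bounds,
                               **options)
    fsim[j] = func(sim[j])
              ~~~~^^^^^^^^
    fx = function(np.copy(x), *(wrapper_args + args))
  File "h.py", line 27, in cost
    m=hull(n,pose,BLK,g.shape); dc=hull(n,pose,HB,g.shape)|hull(n,pose,CYL,g.shape)|hull(n,pose,TAB,g.shape)
                                                           ~~~~^^^^^^^^^^^^^^^^^^^^
  File "h.py", line 19, in hull
    m=np.zeros((sh[0]*S,sh[1]*S),'uint8'); q=(proj(n,can2w(pose,P))+.5)*S
                                              ~~~~^^^^^^^^^^^^^^^^^
  File "h.py", line 8, in proj
    c=eyes.camera_info(n); E=c['extrinsics']; p=(np.atleast_2d(P)-E[:3,3])@E[:3,:3]; q=p@c['mtx'].T; return q[:,:2]/q[:,2:]
ValueError: time passes only in moves, steps and waits
```

Call:
{"fn": "step_arm", "kwargs": {"rows": [[0.25,-0.167,0.167,0,0,0],[0.25,-0.167,0.167,0,0,0],[0.25,-0.167,0.167,0,0,0],[0.25,-0.167,0.167,0,0,0],[0.25,-0.167,0.167,0,0,0]], "jaw": 0}}

```text
clock: 0.52
tcp_pos: [0.4328, 0.5118, 0.3463]
orientation: [0.671, 3.069, -0.001]
contact_force: [0.1, 0.4, -0.4]
grip_width: 0.0851
gripper_force: 0.0
```

Call:
{"fn": "step_arm", "kwargs": {"rows": [[0.117,-0.317,0,0,0,0],[0.117,-0.317,0,0,0,0],[0.117,-0.317,0,0,0,0],[0.117,-0.317,0,0,0,0],[0.117,-0.317,0,0,0,0]]}}

```text
clock: 0.93
tcp_pos: [0.5022, 0.3199, 0.3452]
orientation: [-0.673, -3.069, 0.001]
contact_force: [0.6, 0.2, 0.2]
grip_width: 0.0854
gripper_force: 0.0
```

Call:
{"fn": "step_arm", "kwargs": {"rows": [[0,-0.333,0,0,0,0],[0,-0.333,0,0,0,0],[0,-0.333,0,0,0,0],[0,-0.333,0,0,0,0],[0,-0.333,0,0,0,0]]}}

```text
clock: 1.35
tcp_pos: [0.5009, 0.1197, 0.3453]
orientation: [-0.674, -3.068, 0.001]
contact_force: [0.3, 0.0, -0.1]
grip_width: 0.0854
gripper_force: 0.0
```

Call:
{"fn": "step_arm", "kwargs": {"rows": [[0,-0.333,0,0,0,0],[0,-0.333,0,0,0,0],[0,-0.333,0,0,0,0],[0,-0.333,0,0,0,0],[0,-0.333,0,0,0,0]]}}

```text
clock: 1.77
tcp_pos: [0.5005, -0.0799, 0.3455]
orientation: [-0.674, -3.069, 0.001]
contact_force: [-0.7, -0.0, 0.3]
grip_width: 0.0854
gripper_force: 0.0
```

Call:
{"fn": "step_arm", "kwargs": {"rows": [[0,-0.25,0,0,0,0],[0,-0.25,0,0,0,0],[0,-0.25,0,0,0,0],[0,-0.25,0,0,0,0],[0,-0.25,0,0,0,0]]}}

```text
clock: 2.18
tcp_pos: [0.4995, -0.2331, 0.3455]
orientation: [0.684, 3.066, -0.005]
contact_force: [-0.2, -0.1, 0.7]
grip_width: 0.0857
gripper_force: 0.0
```

```bash
cat > wr.py <<'E'
import numpy as np, cv2
from scipy.spatial.transform import Rotation as Ro
from bench import r, eyes
def snap(tag):
    o=r.get_obs(); im=eyes.grab_frame('wrist')[...,::-1].copy(); c=eyes.camera_info('wrist')
    T=np.eye(4); T[:3,:3]=Ro.from_rotvec(o['orientation']).as_matrix(); T[:3,3]=o['tcp_pos']
    E=T@c['tool_from_camera']; np.savez(f'pics/{tag}.npz',E=E,K=c['mtx']); cv2.imwrite(f'pics/{tag}.png',im); return o
class W:
    def __init__(s,tag): d=np.load(f'pics/{tag}.npz'); s.E,s.K=d['E'],d['K']
    def proj(s,P):
        p=(np.atleast_2d(P)-s.E[:3,3])@s.E[:3,:3]; n=np.hypot(p[:,0],p[:,1]); th=np.arctan2(n,p[:,2])
        return s.K[:2,2]+s.K[0,0]*(th/n)[:,None]*p[:,:2]
    def atz(s,uv,z):
        d=np.array(uv)-s.K[:2,2]; q=np.linalg.norm(d); th=q/s.K[0,0]; v=s.E[:3,:3]@np.r_[np.sin(th)*d/q,np.cos(th)]; o=s.E[:3,3]; return o+v*(z-o[2])/v[2]
def can2w(p,P):
    P=np.atleast_2d(P); c,s=np.cos(p[2]),np.sin(p[2]); return np.c_[p[0]+c*P[:,0]-s*P[:,1],p[1]+s*P[:,0]+c*P[:,1],P[:,2]+(p[3] if len(p)>3 else 0)]
E
python3 - <<'E'
from wr import *
o=snap('w1'); w=W('w1'); im=cv2.imread('pics/w1.png')
p=(.551,-.297,-.40)
def rect(x0,x1,y0,y1,z): return np.array([[x0,y0,z],[x1,y0,z],[x1,y1,z],[x0,y1,z]])
im=cv2.resize(im,None,fx=1.5,fy=1.5,interpolation=cv2.INTER_CUBIC)
for Q,c in((rect(-.1,.1,-.04,.04,.105),(255,255,255)),(rect(-.09,-.02,-.01,.01,.16),(255,0,255))):
    cv2.polylines(im,[np.round((w.proj(can2w(p,Q))+.5)*1.5).astype('int32')],True,c,1)
cv2.imwrite('pics/w1o.png',im)
E
```

```text
(no output)
```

View pics/w1o.png

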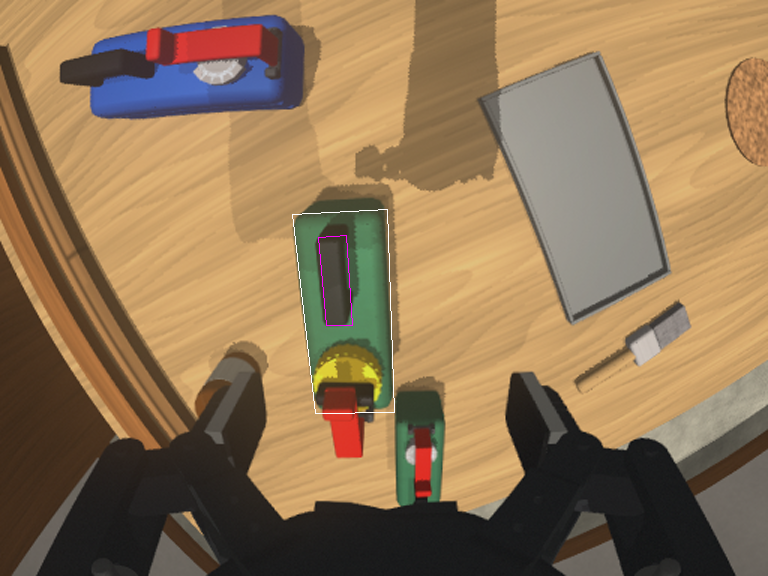

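```bash
python3 - <<'E'
from wr import *
w=W('w1')
C=np.array([w.atz(np.array(p)/1.5-.3,.018) for p in((481,98),(598,53),(668,271),(572,322))]); print(C.round(4),C.mean(0),[np.linalg.norm(C[i]-C[i-1]).round(4) for i in range(4)])
e=C[2]-C[1]+C[3]-C[0]; print('yaw',np.arctan2(e[1],e[0]))
p=(.551,-.297,-.40); o=r.get_obs(); t=can2w(p,[-.038,0,.145])[0]; print('grip',t,(t-o['tcp_pos'])/.6,o['tcp_pos'])
R=Ro.from_rotvec(o['orientation']).as_matrix(); a=np.arctan2(R[1,1],R[0,1]); print(np.degrees(a),'turn units',(p[2]+np.pi/2-a)/np.pi, R[:,2], o['joints'])
E
```

```text
[[ 0.4211 -0.0902  0.018 ]
 [ 0.4193  0.0563  0.018 ]
 [ 0.6919  0.0611  0.018 ]
 [ 0.6963 -0.0823  0.018 ]] [ 0.55717111 -0.0137761   0.018     ] [np.float64(0.2753), np.float64(0.1466), np.float64(0.2727), np.float64(0.1435)]
yaw 0.023051366755692578
grip [ 0.51599968 -0.2822021   0.145     ] [ 0.02628159 -0.08749689 -0.33367505] [ 0.50023073 -0.22970397  0.34520503]
65.0138262107447 turn units 0.011488122133457634 [-0.00100585 -0.0010758  -0.99999892] [-0.13350403  0.19705763  0.53320466  1.75522302 -0.10476258  1.21840732
  1.56221814]
```

Call:
{"fn": "step_arm", "kwargs": {"rows": [[0.0263,-0.0875,0,0,0,0.0115],[0.0263,-0.0875,0,0,0,0.0115],[0.0263,-0.0875,-0.07,0,0,0.0115],[0.0263,-0.0875,-0.14,0,0,0.0115],[0.0263,-0.0875,-0.2,0,0,0.0115]]}}

```text
clock: 2.65
tcp_pos: [0.5174, -0.2772, 0.2235]
orientation: [-0.612, -3.081, -0.002]
contact_force: [-0.4, 0.8, -0.2]
grip_width: 0.0856
gripper_force: 0.0
```

Call:
{"fn": "step_arm", "kwargs": {"rows": [[0,0,-0.04,0,0,0],[0,0,-0.08,0,0,0],[0,0,-0.11,0,0,0],[0,0,-0.1337,0,0,0],[0,0,-0.1337,0,0,0]]}}

```text
clock: 3.07
tcp_pos: [0.5159, -0.2759, 0.142]
orientation: [-0.61, -3.076, -0.003]
contact_force: [-0.4, 1.0, -0.1]
grip_width: 0.0854
gripper_force: 0.0
```

Call:
{"fn": "step_arm", "kwargs": {"rows": [[0,0,0,0,0,0],[0,0,0,0,0,0],[0,0,0,0,0,0],[0,0,0,0,0,0],[0,0,0,0,0,0]], "jaw": 1, "squeeze": 90}}

```text
clock: 3.48
tcp_pos: [0.5177, -0.2795, 0.1464]
orientation: [0.614, 3.079, -0.001]
contact_force: [-1.3, -3.3, 2.1]
grip_width: 0.0254
gripper_force: 1.5
```

Call:
{"fn": "step_arm", "kwargs": {"rows": [[0,0,0,0,0,0],[0,0,0,0,0,0],[0,0,0,0,0,0],[0,0,0,0,0,0],[0,0,0,0,0,0]]}}

```text
clock: 3.9
tcp_pos: [0.5171, -0.28, 0.146]
orientation: [0.616, 3.08, -0.001]
contact_force: [-2.2, -3.0, 5.9]
grip_width: 0.0183
gripper_force: 89.9
```

Call:
{"fn": "step_arm", "kwargs": {"rows": [[0,0,0.01,0,0,0],[0,0,0.03,0,0,0],[0,0,0.06,0,0,0],[0,0,0.09,0,0,0],[0,0,0.1,0,0,0]]}}

```text
clock: 4.32
tcp_pos: [0.518, -0.2785, 0.2074]
orientation: [0.613, 3.079, 0.001]
contact_force: [1.3, -0.3, -7.5]
grip_width: 0.0186
gripper_force: 88.1
```

```bash
python3 - <<'E'
from wr import *
o=snap('w2'); w=W('w2'); im=cv2.imread('pics/w2.png'); print(o['contact_force'],o['moment'],o['tcp_pos'])
R=Ro.from_rotvec(o['orientation']).as_matrix(); a=np.arctan2(R[1,1],R[0,1]); yaw=a-np.pi/2; print(yaw,R[:,2])
c=o['tcp_pos']-np.array([np.cos(yaw),np.sin(yaw),0])*-.038
p=(c[0],c[1],yaw,o['tcp_pos'][2]-.145)
def rect(x0,x1,y0,y1,z): return np.array([[x0,y0,z],[x1,y0,z],[x1,y1,z],[x0,y1,z]])
im=cv2.resize(im,None,fx=1.5,fy=1.5,interpolation=cv2.INTER_CUBIC)
for Q,cc in((rect(-.1,.1,-.04,.04,.105),(255,255,255)),(rect(-.09,-.02,-.01,.01,.16),(255,0,255))):
    cv2.polylines(im,[np.round((w.proj(can2w(p,Q))+.5)*1.5).astype('int32')],True,cc,1)
cv2.imwrite('pics/w2o.png',im)
E
```

```text
[ 1.28028124 -0.31816661 -7.45947857] [-0.08563433 -0.18557846  0.07633211] [ 0.51802731 -0.27854973  0.20742306]
-0.39313372237491895 [ 2.03865045e-03  3.28664728e-05 -9.99997921e-01]
```

View pics/w2o.png

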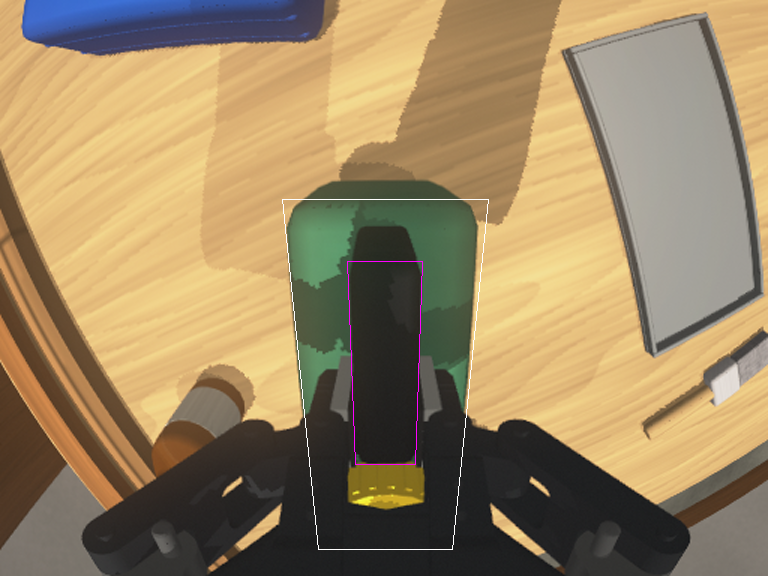

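Call:
{"fn": "step_arm", "kwargs": {"rows": [[0,0,0.03,0,0,0],[0,0,0.09,0,0,0],[0,0,0.15,0,0,0],[0,0,0.21,0,0,0],[0,0,0.24,0,0,0]]}}

```text
clock: 4.78
tcp_pos: [0.518, -0.2791, 0.3527]
orientation: [0.614, 3.077, -0.0]
contact_force: [1.5, -1.9, -6.7]
grip_width: 0.0187
gripper_force: 89.1
```

Call:
{"fn": "step_arm", "kwargs": {"rows": [[0,0.03,0,0,0,0.01],[0,0.07,0,0,0,0.025],[0,0.12,0,0,0,0.04],[0,0.17,0,0,0,0.055],[0,0.22,0,0,0,0.07]]}}

```text
clock: 5.2
tcp_pos: [0.5161, -0.145, 0.3479]
orientation: [-0.269, -3.127, -0.001]
contact_force: [0.7, 0.7, -8.4]
grip_width: 0.0187
gripper_force: 89.0
```

Call:
{"fn": "step_arm", "kwargs": {"rows": [[0,0.05,0,0,0,0.015],[0,0.1,0,0,0,0.03],[0,0.15,0,0,0,0.045],[0,0.19,0,0,0,0.055],[0,0.221,0,0,0,0.062]]}}

```text
clock: 5.62
tcp_pos: [0.5161, -0.0111, 0.3479]
orientation: [0.04, -3.138, -0.002]
contact_force: [-0.0, 0.1, -9.2]
grip_width: 0.0187
gripper_force: 89.0
```

Call:
{"fn": "step_arm", "kwargs": {"rows": [[0,0,0,0,0,0],[0,0,-0.04,0,0,0],[0,0,-0.09,0,0,0],[0,0,-0.14,0,0,0],[0,0,-0.17,0,0,0]]}}

```text
clock: 6.03
tcp_pos: [0.5149, -0.0148, 0.2436]
orientation: [0.032, -3.136, 0.001]
contact_force: [-1.4, -0.0, -9.3]
grip_width: 0.0186
gripper_force: 89.1
```

Call:
{"fn": "step_arm", "kwargs": {"rows": [[0,0,-0.03,0,0,0],[0,0,-0.05,0,0,0],[0,0,-0.07,0,0,0],[0,0,-0.07,0,0,0],[0,0,-0.07,0,0,0]]}}

```text
clock: 6.45
tcp_pos: [0.5164, -0.0147, 0.2045]
orientation: [0.032, -3.139, 0.001]
contact_force: [0.5, -0.8, -7.7]
grip_width: 0.0185
gripper_force: 89.2
```

```bash
python3 - <<'E'
from wr import *
o=r.get_obs(); print(o['contact_force'],o['moment'],o['tcp_pos'],o['joints'])
R=Ro.from_rotvec(o['orientation']).as_matrix(); a=np.arctan2(R[1,1],R[0,1]); yaw=a-np.pi/2; print(yaw,R[:,2])
i=eyes.grab_frame('side'); cv2.imwrite('pics/side1.png',i[...,::-1]); i=eyes.grab_frame('top'); cv2.imwrite('pics/top1.png',i[...,::-1])
s=cv2.imread('pics/side1.png')[150:300,200:370]; t=cv2.imread('pics/top1.png')[130:260,215:305]
cv2.imwrite('pics/m1.png',np.hstack([cv2.resize(s,(500,441)),cv2.resize(t,(300,441))]))
E
```

```text
[ 0.51996385 -0.80961305 -7.70214458] [0.05350942 0.08483714 0.02504378] [ 0.51643991 -0.01472595  0.20449668] [-0.3617638   0.27014392  0.32048489  1.98911759 -0.10680834  0.90088942
  1.6055744 ]
0.020245384740164685 [-2.59332445e-03 -6.43057226e-04 -9.99996431e-01]
```

View pics/m1.png

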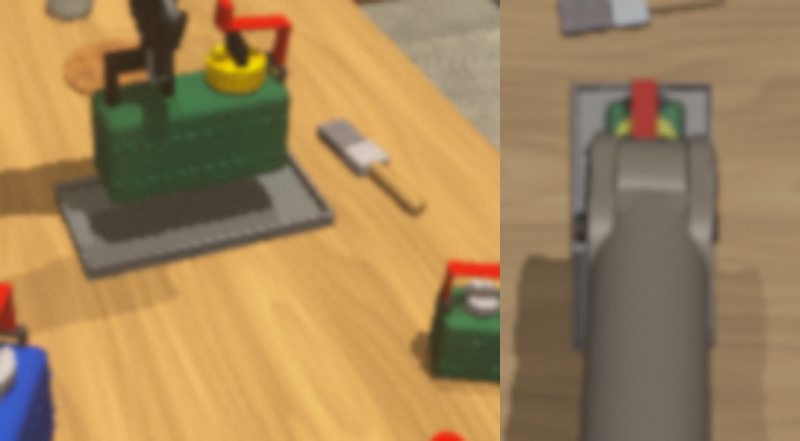

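Call:
{"fn": "step_arm", "kwargs": {"rows": [[0,0,-0.02,0,0,0],[0,0,-0.045,0,0,0],[0,0,-0.065,0,0,0],[0,0,-0.075,0,0,0],[0,0,-0.075,0,0,0]]}}

```text
clock: 6.97
tcp_pos: [0.5168, -0.0143, 0.1598]
orientation: [0.033, -3.14, 0.0]
contact_force: [-0.1, -1.0, -7.8]
grip_width: 0.0189
gripper_force: 89.2
```

Call:
{"fn": "step_arm", "kwargs": {"rows": [[0,0,-0.0015,0,0,0],[0,0,-0.003,0,0,0],[0,0,-0.0045,0,0,0],[0,0,-0.006,0,0,0],[0,0,-0.0075,0,0,0]]}}

```text
clock: 7.38
tcp_pos: [0.5175, -0.0142, 0.1562]
orientation: [-0.033, 3.141, 0.0]
contact_force: [0.9, -0.3, -8.0]
grip_width: 0.0185
gripper_force: 89.2
```

Call:
{"fn": "step_arm", "kwargs": {"rows": [[0,0,-0.0015,0,0,0],[0,0,-0.003,0,0,0],[0,0,-0.0045,0,0,0],[0,0,-0.005,0,0,0],[0,0,-0.005,0,0,0]]}}

```text
clock: 7.8
tcp_pos: [0.5172, -0.0143, 0.1527]
orientation: [0.033, -3.141, 0.0]
contact_force: [-0.0, -0.6, -8.7]
grip_width: 0.0184
gripper_force: 89.2
```

Call:
{"fn": "step_arm", "kwargs": {"rows": [[0,0,-0.001,0,0,0],[0,0,-0.002,0,0,0],[0,0,-0.003,0,0,0],[0,0,-0.003,0,0,0],[0,0,-0.003,0,0,0]]}}

```text
clock: 8.22
tcp_pos: [0.5172, -0.0144, 0.1511]
orientation: [0.033, -3.141, -0.0]
contact_force: [-1.1, -0.1, -5.5]
grip_width: 0.0189
gripper_force: 89.4
```

Call:
{"fn": "step_arm", "kwargs": {"rows": [[0,0,-0.001,0,0,0],[0,0,-0.001,0,0,0],[0,0,-0.001,0,0,0],[0,0,-0.001,0,0,0],[0,0,-0.001,0,0,0]]}}

```text
clock: 8.63
tcp_pos: [0.5172, -0.0146, 0.1509]
orientation: [0.032, -3.141, -0.0]
contact_force: [-6.1, -1.4, 3.8]
grip_width: 0.0186
gripper_force: 90.5
```

Call:
{"fn": "step_arm", "kwargs": {"rows": [[0,0,0,0,0,0],[0,0,0,0,0,0],[0,0,0,0,0,0],[0,0,0,0,0,0],[0,0,0,0,0,0]], "jaw": 0}}

```text
clock: 9.05
tcp_pos: [0.5178, -0.0141, 0.1506]
orientation: [-0.033, 3.14, 0.0]
contact_force: [0.8, -0.1, 0.4]
grip_width: 0.0777
gripper_force: 0.0
```

Call:
{"fn": "step_arm", "kwargs": {"rows": [[0,0,0,0,0,0],[0,0,0.01,0,0,0],[0,0,0.06,0,0,0],[0,0,0.12,0,0,0],[0,0,0.18,0,0,0]]}}

```text
clock: 9.47
tcp_pos: [0.5166, -0.0145, 0.2596]
orientation: [0.032, -3.14, 0.001]
contact_force: [1.9, -0.8, 0.6]
grip_width: 0.0858
gripper_force: 0.0
```

Call:
{"fn": "step_arm", "kwargs": {"rows": [[-0.03,0,0.05,0,0,0],[-0.06,0,0.1,0,0,0],[-0.09,0,0.15,0,0,0],[-0.09,0,0.15,0,0,0],[-0.09,0,0.15,0,0,0]]}}

```text
clock: 9.88
tcp_pos: [0.4636, -0.0143, 0.3507]
orientation: [-0.033, 3.137, 0.003]
contact_force: [-0.1, -0.2, 0.1]
grip_width: 0.0857
gripper_force: 0.0
```

```bash
python3 - <<'E'
from wr import *
o=snap('w3'); w=W('w3'); im=cv2.imread('pics/w3.png'); print(o['contact_force'],o['tcp_pos'],o['clock'])
p=(.5552,-.0138,.021,.005)
def rect(x0,x1,y0,y1,z): return np.array([[x0,y0,z],[x1,y0,z],[x1,y1,z],[x0,y1,z]])
im=cv2.resize(im,None,fx=1.5,fy=1.5,interpolation=cv2.INTER_CUBIC)
for Q,cc in((rect(-.1,.1,-.04,.04,.105),(255,255,255)),(rect(-.09,-.02,-.01,.01,.16),(255,0,255)),(rect(.02,.032,-.012,.012,.193),(255,0,0))):
    cv2.polylines(im,[np.round((w.proj(can2w(p,Q))+.5)*1.5).astype('int32')],True,cc,1)
cv2.imwrite('pics/w3o.png',im)
E
```

```text
[-0.08951689 -0.15252913  0.10483417] [ 0.46357265 -0.01432825  0.35070734] 9.8833
```

View pics/w3o.png

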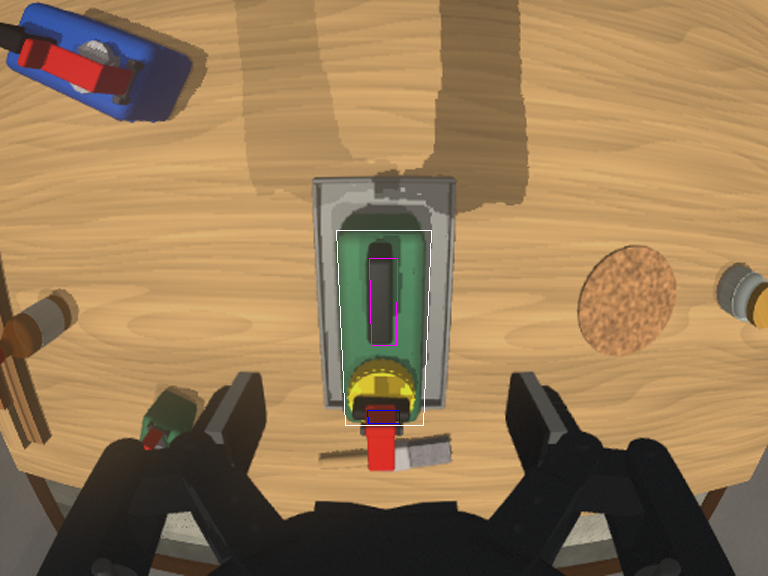

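Call:
{"fn": "step_arm", "kwargs": {"rows": [[0.06,0,-0.03,0,0,0],[0.12,0,-0.06,0,0,0],[0.17,0.001,-0.1,0,0,0],[0.196,0.001,-0.15,0,0,0],[0.196,0.001,-0.2,0,0,0]]}}

```text
clock: 10.35
tcp_pos: [0.5837, -0.0135, 0.2252]
orientation: [0.034, -3.141, 0.002]
contact_force: [0.3, 0.6, -0.2]
grip_width: 0.0851
gripper_force: 0.0
```

Call:
{"fn": "step_arm", "kwargs": {"rows": [[0,0,-0.03,0,0,0],[0,0,-0.06,0,0,0],[0,0,-0.078,0,0,0],[0,0,-0.078,0,0,0],[0,0,-0.078,0,0,0]]}}

```text
clock: 10.77
tcp_pos: [0.5805, -0.0138, 0.1808]
orientation: [0.033, -3.139, 0.001]
contact_force: [-0.6, -0.2, 0.1]
grip_width: 0.0856
gripper_force: 0.0
```

```bash
python3 - <<'E'
from wr import *
im=cv2.imread('pics/w3.png').astype(int); w=W('w3')
o=r.get_obs(); print(o['tcp_pos'],o['contact_force'])
i=eyes.grab_frame('side')[...,::-1]; cv2.imwrite('pics/side2.png',i)
t0=np.arctan2(69,-70); R=.0983; d=np.array([R*np.cos(t0),R*np.sin(t0)])
for th in np.linspace(0,1.7,18): q=R*np.array([np.cos(t0-th),np.sin(t0-th)])-d; print(round(th,2),(np.array([q[0],.021*q[0],q[1]])/.6).round(3))
h=cv2.cvtColor(im.astype('uint8'),cv2.COLOR_BGR2HSV)
m=((h[...,1]>95)&(h[...,0]<20)).astype('uint8'); roi=np.zeros_like(m); roi[155:245,375:460]=1; m&=roi
m=cv2.morphologyEx(m,cv2.MORPH_OPEN,np.ones((5,5),np.uint8)); n,l,s,c=cv2.connectedComponentsWithStats(m); k=1+np.argmax(s[1:,4]); print(s[k],c[k])
for uv in [c[k],(627/1.5-.3,300/1.5-.3),(578/1.5,302/1.5),(676/1.5,290/1.5)]: print(w.atz(uv,.006).round(4))
from h import atz
print('pad top',atz('top',(170,192),.006))
E
```

```text
[ 0.58052509 -0.01380676  0.18080877] [-0.57199089 -0.24309273  0.05914387]
0.0 [0. 0. 0.]
0.1 [0.012 0.    0.011]
0.2 [0.025 0.001 0.021]
0.3 [0.039 0.001 0.029]
0.4 [0.054 0.001 0.036]
0.5 [0.069 0.001 0.042]
0.6 [0.085 0.002 0.046]
0.7 [0.102 0.002 0.048]
0.8 [0.118 0.002 0.049]
0.9 [0.134 0.003 0.048]
1.0 [0.15  0.003 0.045]
1.1 [0.166 0.003 0.041]
1.2 [0.182 0.004 0.035]
1.3 [0.196 0.004 0.028]
1.4 [0.21  0.004 0.02 ]
1.5 [0.223 0.005 0.01 ]
1.6 [ 0.235  0.005 -0.002]
1.7 [ 0.246  0.005 -0.014]
[ 375  155   85   90 7650] [417.  199.5]
[0.5522 0.292  0.006 ]
[0.5526 0.2937 0.006 ]
[0.5567 0.2233 0.006 ]
[0.5383 0.3727 0.006 ]
pad top [0.5559556  0.29624077 0.006     ]
```

Call:
{"fn": "step_arm", "kwargs": {"rows": [[0,0,0.005,0,0,0],[0,0,0.005,0,0,0],[0,0,0.005,0,0,0],[0,0,0.005,0,0,0],[0,0,0.005,0,0,0]], "jaw": 1, "squeeze": 30}}

```text
clock: 11.23
tcp_pos: [0.581, -0.0138, 0.1851]
orientation: [-0.033, 3.141, 0.0]
contact_force: [0.2, -1.4, 0.1]
grip_width: 0.0254
gripper_force: 0.5
```

Call:
{"fn": "step_arm", "kwargs": {"rows": [[0,0,0,0,0,0],[0,0,0,0,0,0],[0,0,0,0,0,0],[0,0,0,0,0,0],[0,0,0,0,0,0]]}}

```text
clock: 11.65
tcp_pos: [0.5808, -0.0143, 0.1849]
orientation: [-0.032, 3.141, -0.001]
contact_force: [-1.7, -2.7, 4.1]
grip_width: 0.0235
gripper_force: 33.6
```

Call:
{"fn": "step_arm", "kwargs": {"rows": [[0.006,0,0.005,0,0,0],[0.012,0,0.011,0,0,0],[0.018,0,0.016,0,0,0],[0.025,0.001,0.021,0,0,0],[0.032,0.001,0.025,0,0,0]]}}

```text
clock: 12.07
tcp_pos: [0.5999, -0.0125, 0.1992]
orientation: [0.034, -3.14, -0.0]
contact_force: [-2.2, -0.4, -4.6]
grip_width: 0.0234
gripper_force: 31.3
```

Call:
{"fn": "step_arm", "kwargs": {"rows": [[0.007,0,0.004,0,0,0],[0.015,0,0.008,0,0,0],[0.022,0,0.011,0,0,0],[0.03,0.001,0.014,0,0,0],[0.037,0.001,0.017,0,0,0]]}}

```text
clock: 12.48
tcp_pos: [0.6227, -0.0122, 0.2098]
orientation: [0.033, -3.141, -0.0]
contact_force: [-1.7, -0.4, -5.6]
grip_width: 0.0235
gripper_force: 30.2
```

Call:
{"fn": "step_arm", "kwargs": {"rows": [[0.016,0,0.004,0,0,0],[0.033,0,0.006,0,0,0],[0.049,0.001,0.007,0,0,0],[0.065,0.001,0.006,0,0,0],[0.081,0.001,0.003,0,0,0]]}}

```text
clock: 12.9
tcp_pos: [0.6719, -0.0117, 0.212]
orientation: [-0.033, 3.141, 0.0]
contact_force: [-9.8, 0.7, 19.7]
grip_width: 0.0235
gripper_force: 32.5
```

Call:
{"fn": "step_arm", "kwargs": {"rows": [[0.016,0.001,-0.004,0,0,0],[0.032,0.001,-0.01,0,0,0],[0.046,0.001,-0.017,0,0,0],[0.06,0.002,-0.025,0,0,0],[0.073,0.002,-0.035,0,0,0]]}}

```text
clock: 13.32
tcp_pos: [0.723, -0.0106, 0.1987]
orientation: [-0.033, 3.122, 0.001]
contact_force: [4.3, 0.8, 23.3]
grip_width: 0.0234
gripper_force: 38.7
```

Call:
{"fn": "step_arm", "kwargs": {"rows": [[0.006,0,-0.006,0,0,0],[0.012,0,-0.012,0,0,0],[0.012,0,-0.012,0,0,0],[0.012,0,-0.012,0,0,0],[0.012,0,-0.012,0,0,0]]}}

```text
clock: 13.73
tcp_pos: [0.7318, -0.0103, 0.1919]
orientation: [-0.034, 3.117, 0.001]
contact_force: [9.0, 0.3, 17.9]
grip_width: 0.0233
gripper_force: 39.8
```

```bash
python3 - <<'E'
from wr import *
o=snap('w4'); print(o['tcp_pos'],o['contact_force'],o['joints'])
s=eyes.grab_frame('side')[...,::-1][150:300,200:400]; 
cv2.imwrite('pics/m2.png',np.hstack([cv2.resize(s,(400,300)),cv2.resize(cv2.imread('pics/w4.png'),(400,300))]))
E
```

```text
[ 0.73181639 -0.01026272  0.19190928] [ 8.97684244  0.25879733 17.8527298 ] [-0.27920037  0.62201954  0.32228575  1.48766537 -0.21602258  1.04250601
  1.6838633 ]
```

View pics/m2.png

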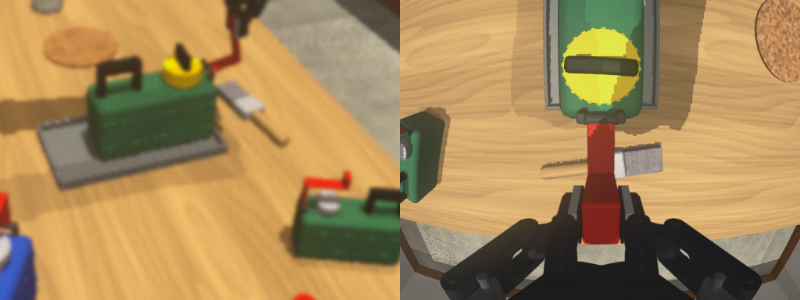

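Call:
{"fn": "step_arm", "kwargs": {"rows": [[0,0,0,0,0,0],[0,0,0,0,0,0],[0,0,0,0,0,0],[0,0,0,0,0,0],[0,0,0,0,0,0]], "jaw": 0}}

```text
clock: 14.25
tcp_pos: [0.7218, -0.0106, 0.1828]
orientation: [0.033, -3.141, -0.0]
contact_force: [0.5, -0.4, 1.4]
grip_width: 0.0817
gripper_force: 0.0
```

Call:
{"fn": "step_arm", "kwargs": {"rows": [[0,0,0.02,0,0,0],[0,0,0.06,0,0,0],[0,0,0.12,0,0,0],[0,0,0.18,0,0,0],[0,0,0.18,0,0,0]]}}

```text
clock: 14.67
tcp_pos: [0.7254, -0.0115, 0.3011]
orientation: [-0.032, 3.128, 0.0]
contact_force: [1.3, -0.6, 1.8]
grip_width: 0.0851
gripper_force: 0.0
```

Call:
{"fn": "step_arm", "kwargs": {"rows": [[-0.06,0,0,0,0,0],[-0.12,0,0,0,0,0],[-0.12,0,0,0,0,0],[-0.12,0,0,0,0,0],[-0.12,0,0,0,0,0]]}}

```text
clock: 15.08
tcp_pos: [0.6506, -0.0105, 0.2925]
orientation: [-0.033, 3.139, 0.001]
contact_force: [0.2, 0.9, 0.5]
grip_width: 0.0854
gripper_force: 0.0
```

```bash
cat > capm.py <<'E'
from wr import *
import sys
t=sys.argv[1]; o=snap(t); w=W(t); print(o['tcp_pos'],o['orientation'],o['contact_force'],o['clock'])
im=cv2.imread(f'pics/{t}.png'); h=cv2.cvtColor(im,cv2.COLOR_BGR2HSV)
y=((h[...,0]>22)&(h[...,0]<35)&(h[...,1]>180)&(h[...,2]>90)).astype('uint8')
n,l,s,c=cv2.connectedComponentsWithStats(y); 
b=max(range(1,n),key=lambda k:s[k,4]); print('yellow',[ (s[k].tolist()) for k in range(1,n) if s[k,4]>100])
ys,xs=np.where(y); H=cv2.convexHull(np.c_[xs,ys][np.isin(l[ys,xs],[k for k in range(1,n) if s[k,4]>100])].astype('int32'))
M=cv2.fillConvexPoly(np.zeros_like(y),H,1)
d=((h[...,2]<70).astype('uint8'))&M; n,l,s,c=cv2.connectedComponentsWithStats(d); k=1+np.argmax(s[1:,4]); ys,xs=np.where(l==k)
print('dark',s[k])
# keep top face: rectify to bar-top height
P=np.array([w.atz(q,.163) for q in np.c_[xs,ys]])[:,:2]; R=cv2.minAreaRect((P*1000).astype('float32')); print('bar(z.163)',R)
e=np.linalg.svd(P-P.mean(0),full_matrices=False)[2][0]; print('bar axis deg',np.degrees(np.arctan2(e[1],e[0])),P.mean(0))
Q=np.array([w.atz(q[0],.138) for q in H])[:,:2]; print('disc(z.138)',cv2.minEnclosingCircle((Q*1000).astype('float32')), np.array(cv2.fitEllipse((Q*1000).astype('float32'))[0]))
E
python3 capm.py w5
python3 - <<'E'
from wr import *
w=W('w5'); im=cv2.imread('pics/w5.png').astype(int); g=(im[...,1]-im[...,2]>12).astype('uint8')
n,l,s,c=cv2.connectedComponentsWithStats(g)
for k in range(1,n):
    if s[k,4]>1500:
        ys,xs=np.where(l==k); P=np.array([w.atz(q,.11) for q in np.c_[xs,ys]])[:,:2]; print(s[k],cv2.minAreaRect((P*1000).astype('float32')))
E
```

```text
[ 0.65058709 -0.01047443  0.29248821] [-3.32798869e-02  3.13932442e+00  7.31637379e-04] [0.15207668 0.89750942 0.49781883] 15.0833
yellow [[237, 143, 50, 38, 852], [238, 186, 43, 15, 369]]
dark [237 167  46  19 724]
bar(z.163) ((640.7280883789062, -7.877588272094727), (41.238861083984375, 15.499526023864746), 88.09418487548828)
bar axis deg 86.77789941844405 [ 0.64064013 -0.00815795]
disc(z.138) ((643.4898681640625, -10.778610229492188), 29.915180206298828) [643.77648926  -9.46592903]
[ 218   28   75  177 7553] ((592.561767578125, -12.785037994384766), (192.23976135253906, 76.47650146484375), 1.552348256111145)
```

```bash
python3 - <<'E'
from wr import *
s=eyes.grab_frame('side')[...,::-1]; cv2.imwrite('pics/side5.png',s); t=eyes.grab_frame('top')[...,::-1]; cv2.imwrite('pics/top5.png',t)
a=cv2.resize(s[165:265,215:349],(800,600),interpolation=cv2.INTER_CUBIC)[:, :]
w=cv2.imread('pics/w5.png')
out=np.vstack([cv2.resize(s[175:265,215:349],(520,350),interpolation=cv2.INTER_CUBIC),cv2.resize(t[140:190,223:297],(520,250),interpolation=cv2.INTER_CUBIC)])
out=np.hstack([out,cv2.resize(w[0:384,180:340],(280,600))]); cv2.imwrite('pics/m3.png',out)
w3=W('w3'); im=cv2.imread('pics/w3.png').astype(int); g=(im[...,1]-im[...,2]>12).astype('uint8')
n,l,st,c=cv2.connectedComponentsWithStats(g)
for k in range(1,n):
    if st[k,4]>1500:
        ys,xs=np.where(l==k); P=np.array([w3.atz(q,.11) for q in np.c_[xs,ys]])[:,:2]; print(st[k],cv2.minAreaRect((P*1000).astype('float32')))
E
```

```text
[ 224  153   59  128 4330] ((552.3623657226562, -15.92965316772461), (194.07693481445312, 76.43873596191406), 1.491366982460022)
```

View pics/m3.png

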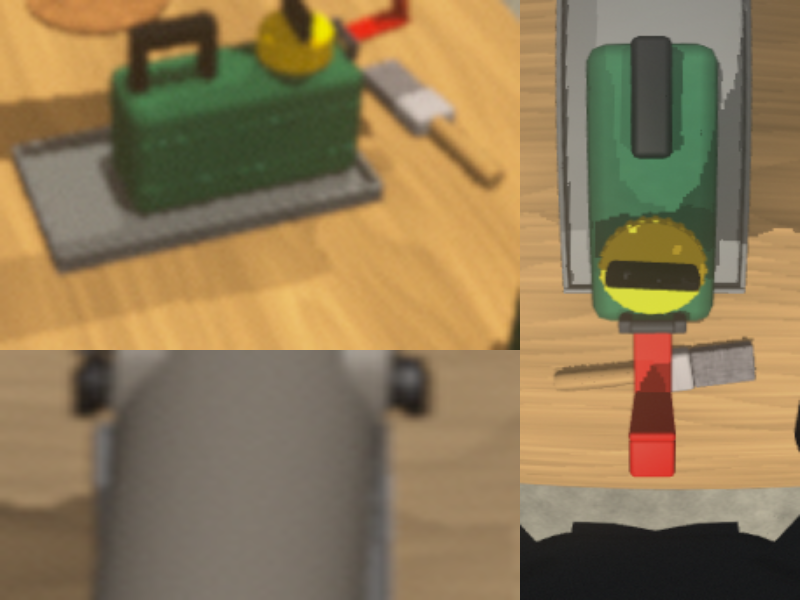

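```bash
python3 - <<'E'
from h import *
for xc in(.590,.594):
  p=(xc,-.0125,.025,.005)
  q=proj('side',can2w(p,[[.1,-.04,0],[-.1,-.04,0],[.1,-.04,.105],[-.1,-.04,.105],[-.09,0,.16],[-.02,0,.16],[.096,0,.115],[.05,0,.107]]))
  print(xc,((q-[215,175]+.5)*[520/134,350/90]).round(0).tolist())
  for th in(1.2,1.4,1.6):
    t0=np.arctan2(66,-70); print(th,((proj('side',can2w(p,[[.096+.0962*np.cos(t0-th),0,.115+.0962*np.sin(t0-th)]]))-[215,175]+.5)*[520/134,350/90]).round(0).tolist())
T=can2w((.557,-.0135,.023),[[.14,-.075,.018],[-.14,-.075,.018]]); print(((proj('side',T)-[215,175]+.5)*[520/134,350/90]).round(0).tolist())
w=__import__('wr').W('w5')
# handle bar-top corners in w5 crop (x280/160 scale 1.75, y 600/384)
for u,v in((631,38),(671,38),(671,156),(631,156)): print(w.atz(((u-520)/1.75+180-.5,v/1.5625-.5),.165).round(4))
for u,v in((654,470),(654,435)): print(w.atz(((u-520)/1.75+180,v/1.5625),.19).round(4))
E
```

```text
0.59 [[357.0, 171.0], [133.0, 221.0], [367.0, 70.0], [131.0, 118.0], [127.0, 28.0], [212.0, 13.0], [343.0, 35.0], [291.0, 53.0]]
1.2 [[393.0, -67.0]]
1.4 [[411.0, -61.0]]
1.6 [[426.0, -50.0]]
0.594 [[361.0, 170.0], [138.0, 220.0], [372.0, 69.0], [136.0, 117.0], [132.0, 28.0], [217.0, 12.0], [347.0, 34.0], [295.0, 52.0]]
1.2 [[397.0, -68.0]]
1.4 [[415.0, -61.0]]
1.6 [[430.0, -51.0]]
[[384.0, 183.0], [56.0, 257.0]]
[ 0.5056 -0.0249  0.165 ]
[ 0.5053 -0.0056  0.165 ]
[ 0.5718 -0.0041  0.165 ]
[ 0.5722 -0.0236  0.165 ]
[ 0.7612 -0.0079  0.19  ]
[ 0.7332 -0.0085  0.19  ]
```

Call:
{"fn": "step_arm", "kwargs": {"rows": [[-0.005,0,0,0,0,-0.035],[-0.009,0,0,0,0,-0.07],[-0.0127,0,0,0,0,-0.105],[-0.0127,0,0,0,0,-0.14],[-0.0127,0,0,0,0,-0.175]], "jaw": 0.4}}

```text
clock: 15.65
tcp_pos: [0.6432, -0.0106, 0.2914]
orientation: [0.829, 3.03, -0.0]
contact_force: [-0.7, 0.4, 0.4]
grip_width: 0.0515
gripper_force: 0.0
```

Call:
{"fn": "step_arm", "kwargs": {"rows": [[0,0,0,0,0,-0.035],[0,0,0,0,0,-0.07],[0,0,0,0,0,-0.105],[0,0,0,0,0,-0.14],[0,0,0,0,0,-0.175]]}}

```text
clock: 16.07
tcp_pos: [0.6433, -0.0105, 0.2914]
orientation: [1.62, 2.691, -0.0]
contact_force: [-0.6, 0.2, -0.2]
grip_width: 0.0515
gripper_force: 0.0
```

Call:
{"fn": "step_arm", "kwargs": {"rows": [[0,0,-0.01,0,0,-0.035],[0,0,-0.02,0,0,-0.07],[0,0,-0.04,0,0,-0.105],[0,0,-0.06,0,0,-0.14],[0,0,-0.08,0,0,-0.1705]]}}

```text
clock: 16.48
tcp_pos: [0.6434, -0.0105, 0.243]
orientation: [2.273, 2.166, 0.0]
contact_force: [0.2, -0.9, -0.9]
grip_width: 0.0513
gripper_force: 0.0
```

Call:
{"fn": "step_arm", "kwargs": {"rows": [[0,0,0,0,0,0],[0,0,0,0,0,0],[0,0,0,0,0,0],[0,0,0,0,0,0],[0,0,0,0,0,0]]}}

```text
clock: 16.9
tcp_pos: [0.6428, -0.0109, 0.2443]
orientation: [2.267, 2.173, 0.002]
contact_force: [0.6, 0.2, -0.1]
grip_width: 0.0512
gripper_force: 0.0
```

```bash
python3 capm.py w6; python3 - <<'E'
from wr import *
o=r.get_obs(); R=Ro.from_rotvec(o['orientation']).as_matrix(); print('tooly',np.degrees(np.arctan2(R[1,1],R[0,1])),R[:,2],o['joints'],o['grip_width'])
E
```

```text
[ 0.64280794 -0.01085844  0.24429917] [2.26718175e+00 2.17342353e+00 1.98586646e-03] [ 0.61405808  0.20570909 -0.06774914] 16.9
yellow [[223, 157, 70, 70, 2099], [266, 202, 24, 25, 384]]
dark [251 170  14  16 141]
bar(z.163) ((644.4984741210938, 12.071282386779785), (11.526579856872559, 9.6450777053833), 87.59956359863281)
bar axis deg 33.10595067395483 [0.6441116  0.01371724]
disc(z.138) ((643.8080444335938, -8.61988639831543), 31.86182975769043) [643.82873535  -9.43717766]
tooly -2.441783953390867 [ 1.34354614e-03  3.26818567e-04 -9.99999044e-01] [-0.56999591  0.49822632  0.69480012  1.6742617  -0.35159352  1.09623222
  0.18500236] 0.05149189815652948
```

Call:
{"fn": "step_arm", "kwargs": {"rows": [[0.0015,0.002,-0.04,0,0,0],[0.0015,0.002,-0.08,0,0,0],[0.0015,0.002,-0.115,0,0,0],[0.0015,0.002,-0.135,0,0,0],[0.0015,0.002,-0.143,0,0,0]]}}

```text
clock: 17.37
tcp_pos: [0.6422, -0.0093, 0.1559]
orientation: [-2.267, -2.172, 0.003]
contact_force: [-0.4, -0.2, 0.2]
grip_width: 0.0513
gripper_force: 0.0
```

Call:
{"fn": "step_arm", "kwargs": {"rows": [[0,0,-0.002,0,0,0],[0,0,-0.004,0,0,0],[0,0,-0.004,0,0,0],[0,0,-0.004,0,0,0],[0,0,-0.004,0,0,0]]}}

```text
clock: 17.78
tcp_pos: [0.6437, -0.0095, 0.1562]
orientation: [2.268, 2.172, 0.002]
contact_force: [0.5, 0.2, -0.1]
grip_width: 0.0512
gripper_force: 0.0
```

Call:
{"fn": "step_arm", "kwargs": {"rows": [[0,0,0,0,0,0],[0,0,0,0,0,0],[0,0,0,0,0,0],[0,0,0,0,0,0],[0,0,0,0,0,0]], "jaw": 1, "squeeze": 35}}

```text
clock: 18.2
tcp_pos: [0.6433, -0.0094, 0.1555]
orientation: [2.269, 2.173, 0.001]
contact_force: [-0.9, 0.2, 2.9]
grip_width: 0.0111
gripper_force: 35.1
```

Call:
{"fn": "step_arm", "kwargs": {"rows": [[0,0,0,0,0,0],[0,0,0,0,0,0],[0,0,0,0,0,0],[0,0,0,0,0,0],[0,0,0,0,0,0]]}}

```text
clock: 18.62
tcp_pos: [0.6433, -0.0095, 0.1554]
orientation: [2.269, 2.173, 0.001]
contact_force: [-0.7, 1.0, 4.6]
grip_width: 0.0114
gripper_force: 35.3
```

Call:
{"fn": "step_arm", "kwargs": {"rows": [[0,0,0,0,0,0.025],[0,0,0,0,0,0.05],[0,0,0,0,0,0.075],[0,0,0,0,0,0.1],[0,0,0,0,0,0.125]]}}

```text
clock: 19.03
tcp_pos: [0.6434, -0.0096, 0.1555]
orientation: [1.797, 2.576, 0.001]
contact_force: [0.3, -0.2, 4.0]
grip_width: 0.0118
gripper_force: 35.3
```

Call:
{"fn": "step_arm", "kwargs": {"rows": [[0,0,0,0,0,0.03],[0,0,0,0,0,0.06],[0,0,0,0,0,0.09],[0,0,0,0,0,0.12],[0,0,0,0,0,0.15]]}}

```text
clock: 19.45
tcp_pos: [0.6426, -0.0102, 0.1555]
orientation: [-1.145, -2.925, 0.001]
contact_force: [-3.9, -0.9, 7.0]
grip_width: 0.012
gripper_force: 35.7
```

Call:
{"fn": "step_arm", "kwargs": {"rows": [[0,0,0,0,0,0.03],[0,0,0,0,0,0.06],[0,0,0,0,0,0.09],[0,0,0,0,0,0.12],[0,0,0,0,0,0.15]]}}

```text
clock: 19.87
tcp_pos: [0.6423, -0.0112, 0.1555]
orientation: [-0.432, -3.11, 0.003]
contact_force: [-3.7, -3.1, 6.9]
grip_width: 0.0112
gripper_force: 35.7
```

Call:
{"fn": "step_arm", "kwargs": {"rows": [[0,0,0,0,0,0.025],[0,0,0,0,0,0.05],[0,0,0,0,0,0.075],[0,0,0,0,0,0.0955],[0,0,0,0,0,0.0955]]}}

```text
clock: 20.28
tcp_pos: [0.6419, -0.0116, 0.1555]
orientation: [0.036, -3.139, 0.002]
contact_force: [-4.8, -3.4, 8.4]
grip_width: 0.0113
gripper_force: 35.9
```

```bash
python3 - <<'E'
from wr import *
o=snap('w7'); R=Ro.from_rotvec(o['orientation']).as_matrix(); print('tooly',np.degrees(np.arctan2(R[1,1],R[0,1])),R[:,2],o['tcp_pos'],o['contact_force'],o['moment'],o['grip_width'])
w=W('w7'); im=cv2.imread('pics/w7.png').astype(int); g=((im[...,1]-im[...,2]>12)).astype('uint8'); g[:, :100]=0
n,l,st,c=cv2.connectedComponentsWithStats(g)
for k in range(1,n):
    if st[k,4]>1500:
        ys,xs=np.where(l==k); print(st[k])
        for row in range(st[k,1]+10,st[k,1]+st[k,3],15):
            q=xs[ys==row]; L,Rr=w.atz((q.min(),row),.11),w.atz((q.max(),row),.11); print(row,L.round(4)[:2],Rr.round(4)[:2],((L+Rr)/2).round(4)[:2])
E
```

```text
tooly 91.30086397909457 [-0.00246382 -0.00155077 -0.99999576] [ 0.64186038 -0.01155054  0.15548918] [-4.8366413  -3.44359484  8.38030789] [-0.70497302  1.04784543  0.18714814] 0.011315718356380894
[  192     0   129   243 18762]
10 [ 0.5066 -0.0513] [0.505  0.0214] [ 0.5058 -0.0149]
25 [ 0.5162 -0.0521] [0.5146 0.0221] [ 0.5154 -0.015 ]
40 [ 0.5256 -0.0519] [0.524  0.0229] [ 0.5248 -0.0145]
55 [ 0.5349 -0.0516] [0.5332 0.0231] [ 0.534  -0.0143]
70 [ 0.544  -0.0515] [0.5423 0.0228] [ 0.5432 -0.0144]
85 [ 0.553  -0.0508] [0.5514 0.0231] [ 0.5522 -0.0139]
100 [ 0.562  -0.0508] [0.5603 0.0235] [ 0.5612 -0.0137]
115 [ 0.571  -0.0509] [0.5693 0.024 ] [ 0.5702 -0.0134]
130 [ 0.5801 -0.0504] [0.5784 0.0239] [ 0.5793 -0.0132]
145 [ 0.5893 -0.0505] [0.5876 0.0239] [ 0.5885 -0.0133]
160 [ 0.5986 -0.0502] [0.5969 0.0245] [ 0.5978 -0.0128]
175 [ 0.6082 -0.0498] [0.6064 0.0246] [ 0.6073 -0.0126]
190 [ 0.6179 -0.047 ] [0.6163 0.0241] [ 0.6171 -0.0114]
205 [ 0.628  -0.0461] [0.6264 0.0244] [ 0.6272 -0.0108]
220 [ 0.6384 -0.0432] [0.6369 0.0247] [ 0.6377 -0.0093]
235 [0.6479 0.0251] [0.6479 0.0251] [0.6479 0.0251]
```

Call:
{"fn": "step_arm", "kwargs": {"rows": [[0,0,0.004,0,0,0],[0,0,0.008,0,0,0],[0,0,0.012,0,0,0],[0,0,0.016,0,0,0],[0,0,0.02,0,0,0]]}}

```text
clock: 20.75
tcp_pos: [0.6422, -0.0096, 0.1666]
orientation: [0.033, -3.139, 0.0]
contact_force: [-3.6, -1.3, -3.3]
grip_width: 0.011
gripper_force: 34.3
```

Call:
{"fn": "step_arm", "kwargs": {"rows": [[0,0,0.006,0,0,0],[0,0,0.012,0,0,0],[0,0,0.018,0,0,0],[0,0,0.024,0,0,0],[0,0,0.03,0,0,0]]}}

```text
clock: 21.17
tcp_pos: [0.6443, -0.0086, 0.1865]
orientation: [-0.034, 3.139, 0.001]
contact_force: [0.1, -0.7, -0.7]
grip_width: 0.0109
gripper_force: 34.7
```

Call:
{"fn": "step_arm", "kwargs": {"rows": [[0,0,0.02,0,0,0],[0,0,0.06,0,0,0],[0,0,0.1,0,0,0],[0,0,0.14,0,0,0],[0,0,0.16,0,0,0]]}}

```text
clock: 21.58
tcp_pos: [0.6448, -0.0094, 0.2857]
orientation: [-0.033, 3.136, 0.001]
contact_force: [1.4, 0.3, 0.5]
grip_width: 0.0115
gripper_force: 34.7
```

Call:
{"fn": "step_arm", "kwargs": {"rows": [[-0.01,0.03,0,0,0,0],[-0.03,0.08,0,0,0,0],[-0.045,0.14,0,0,0,0],[-0.06,0.2,0,0,0,0],[-0.075,0.25,0,0,0,0]]}}

```text
clock: 22.0
tcp_pos: [0.5974, 0.1435, 0.2816]
orientation: [-0.035, 3.141, 0.002]
contact_force: [1.5, -0.4, -0.8]
grip_width: 0.0113
gripper_force: 34.7
```

Call:
{"fn": "step_arm", "kwargs": {"rows": [[-0.015,0.06,0,0,0,0],[-0.03,0.12,0,0,0,0],[-0.05,0.18,0,0,0,0],[-0.06,0.23,0,0,0,0],[-0.077,0.255,0,0,0,0]]}}

```text
clock: 22.42
tcp_pos: [0.5505, 0.2991, 0.2814]
orientation: [-0.041, 3.141, 0.004]
contact_force: [-0.4, -0.3, -1.0]
grip_width: 0.011
gripper_force: 34.7
```

Call:
{"fn": "step_arm", "kwargs": {"rows": [[0,0,-0.03,0,0,0],[0,0,-0.08,0,0,0],[0,0,-0.13,0,0,0],[0,0,-0.18,0,0,0],[0,0,-0.22,0,0,0]]}}

```text
clock: 22.83
tcp_pos: [0.5513, 0.2934, 0.1474]
orientation: [0.033, -3.14, 0.001]
contact_force: [-0.3, 0.9, 0.1]
grip_width: 0.0109
gripper_force: 34.7
```

```bash
python3 - <<'E'
from wr import *
o=snap('w8'); print(o['tcp_pos'],o['contact_force'],o['grip_width'],o['clock'])
w=W('w8'); im=cv2.imread('pics/w8.png'); h=cv2.cvtColor(im,cv2.COLOR_BGR2HSV)
m=((h[...,0]>22)&(h[...,0]<35)&(h[...,1]>180)&(h[...,2]>70)).astype('uint8'); n,l,s,c=cv2.connectedComponentsWithStats(m); print([s[k].tolist() for k in range(1,n) if s[k,4]>80])
t=o['tcp_pos']; print('cap px expect',w.proj([t-[0,0,.03],t-[.03,0,.03],t-[-.0,.03,.03]]).round(0).tolist())
# pad edges: cork vs wood by local variance
g=cv2.cvtColor(im,6).astype('float32'); v=cv2.blur(g*g,(9,9))-cv2.blur(g,(9,9))**2
k=(v>60).astype('uint8'); 
a=np.linspace(0,2*np.pi,72,endpoint=False)
def sc(c,rad=.075):
    ri=w.proj(np.c_[c[0]+(rad-.004)*np.cos(a),c[1]+(rad-.004)*np.sin(a),0*a+.006]); ro=w.proj(np.c_[c[0]+(rad+.004)*np.cos(a),c[1]+(rad+.004)*np.sin(a),0*a+.003])
    f=lambda q:cv2.remap(im.astype('float32'),q[:,0:1].astype('float32'),q[:,1:2].astype('float32'),1)[:,0]
    return np.abs(f(ri)-f(ro)).sum(1)[(ri[:,1]<200)&(ri[:,1]>3)].mean()
b=max(((sc((x,y)),x,y) for x in np.arange(.53,.58,.002) for y in np.arange(.27,.32,.002))); print('pad',b)
E
```

```text
[0.55125092 0.29342476 0.14737941] [-0.31677531  0.92358957  0.05739963] 0.010874544574219104 22.8333
[[205, 188, 105, 84, 3786]]
cap px expect [[256.0, 237.0], [257.0, 190.0], [207.0, 236.0]]
pad (np.float32(71.13445), np.float64(0.554), np.float64(0.29800000000000004))
```

Call:
{"fn": "step_arm", "kwargs": {"rows": [[0,0,-0.03,0,0,0],[0,0,-0.07,0,0,0],[0,0,-0.11,0,0,0],[0,0,-0.135,0,0,0],[0,0,-0.14,0,0,0]]}}

```text
clock: 23.3
tcp_pos: [0.5506, 0.293, 0.0633]
orientation: [0.033, -3.138, 0.003]
contact_force: [-1.3, -0.1, -0.7]
grip_width: 0.0113
gripper_force: 34.7
```

Call:
{"fn": "step_arm", "kwargs": {"rows": [[0,0,-0.001,0,0,0],[0,0,-0.002,0,0,0],[0,0,-0.003,0,0,0],[0,0,-0.004,0,0,0],[0,0,-0.005,0,0,0]]}}

```text
clock: 23.72
tcp_pos: [0.5525, 0.2939, 0.0633]
orientation: [-0.033, 3.14, 0.002]
contact_force: [0.8, -0.0, -0.4]
grip_width: 0.0117
gripper_force: 34.7
```

Still about 13 mm to go; the rest goes slowly.

Call:
{"fn": "step_arm", "kwargs": {"rows": [[0,0,-0.003,0,0,0],[0,0,-0.006,0,0,0],[0,0,-0.009,0,0,0],[0,0,-0.012,0,0,0],[0,0,-0.014,0,0,0]]}}

```text
clock: 24.13
tcp_pos: [0.5517, 0.2935, 0.0534]
orientation: [0.033, -3.141, 0.0]
contact_force: [-0.1, 0.1, -0.4]
grip_width: 0.0112
gripper_force: 34.7
```

Call:
{"fn": "step_arm", "kwargs": {"rows": [[0,0,-0.0015,0,0,0],[0,0,-0.003,0,0,0],[0,0,-0.0045,0,0,0],[0,0,-0.005,0,0,0],[0,0,-0.005,0,0,0]]}}

```text
clock: 24.55
tcp_pos: [0.5519, 0.2935, 0.0507]
orientation: [0.033, -3.141, 0.0]
contact_force: [0.1, 0.4, -0.5]
grip_width: 0.011
gripper_force: 34.7
```

Call:
{"fn": "step_arm", "kwargs": {"rows": [[0,0,-0.001,0,0,0],[0,0,-0.0015,0,0,0],[0,0,-0.002,0,0,0],[0,0,-0.0025,0,0,0],[0,0,-0.0025,0,0,0]]}}

```text
clock: 24.97
tcp_pos: [0.552, 0.2935, 0.0495]
orientation: [-0.033, 3.141, 0.0]
contact_force: [-1.4, -0.4, 1.6]
grip_width: 0.011
gripper_force: 34.9
```

Call:
{"fn": "step_arm", "kwargs": {"rows": [[0,0,-0.0005,0,0,0],[0,0,-0.001,0,0,0],[0,0,-0.001,0,0,0],[0,0,-0.001,0,0,0],[0,0,-0.001,0,0,0]]}}

```text
clock: 25.38
tcp_pos: [0.552, 0.2935, 0.0494]
orientation: [-0.033, 3.141, 0.0]
contact_force: [-2.3, -1.7, 8.1]
grip_width: 0.0111
gripper_force: 35.8
```

Call:
{"fn": "step_arm", "kwargs": {"rows": [[0,0,0.001,0,0,0],[0,0,0.001,0,0,0],[0,0,0.001,0,0,0],[0,0,0.001,0,0,0],[0,0,0.001,0,0,0]], "jaw": 0.4}}

```text
clock: 25.8
tcp_pos: [0.5519, 0.2935, 0.0491]
orientation: [0.033, -3.141, 0.0]
contact_force: [0.6, -0.2, 0.2]
grip_width: 0.0512
gripper_force: 0.0
```

Call:
{"fn": "step_arm", "kwargs": {"rows": [[0,0,0,0,0,0],[0,0,0.02,0,0,0],[0,0,0.06,0,0,0],[0,0,0.12,0,0,0],[0,0,0.18,0,0,0]]}}

```text
clock: 26.22
tcp_pos: [0.5513, 0.2931, 0.1585]
orientation: [0.033, -3.14, 0.002]
contact_force: [0.7, 1.2, 0.3]
grip_width: 0.0512
gripper_force: 0.0
```

Call:
{"fn": "step_arm", "kwargs": {"rows": [[-0.03,0,0.06,0,0,0],[-0.06,0,0.12,0,0,0],[-0.09,0,0.18,0,0,0],[-0.1,0,0.2,0,0,0],[-0.1,0,0.2,0,0,0]]}}

```text
clock: 26.63
tcp_pos: [0.4922, 0.295, 0.2824]
orientation: [-0.035, 3.136, 0.009]
contact_force: [-0.1, -0.3, -0.3]
grip_width: 0.0512
gripper_force: 0.0
```

```bash
python3 - <<'E'
from wr import *
o=snap('w9'); w=W('w9'); print(o['tcp_pos'],o['contact_force'],o['clock'])
im=cv2.imread('pics/w9.png'); h=cv2.cvtColor(im,cv2.COLOR_BGR2HSV)
m=((h[...,0]>22)&(h[...,0]<35)&(h[...,1]>180)&(h[...,2]>70)).astype('uint8'); n,l,s,c=cv2.connectedComponentsWithStats(m)
for k in range(1,n):
    if s[k,4]>150:
        ys,xs=np.where(l==k); Q=np.array([w.atz(q,.032) for q in np.c_[xs,ys]])[:,:2]; print(s[k],cv2.minEnclosingCircle((Q*1000).astype('float32')))
# pad centre again
a=np.linspace(0,2*np.pi,90,endpoint=False); F=im.astype('float32')
def sc(c):
    f=lambda rad,z:(lambda q:cv2.remap(F,q[:,0:1].astype('float32'),q[:,1:2].astype('float32'),1)[:,0])(w.proj(np.c_[c[0]+rad*np.cos(a),c[1]+rad*np.sin(a),0*a+z]))
    return np.abs(f(.071,.006)-f(.079,.003)).sum(1).mean()
print(max((sc((x,y)),x,y) for x in np.arange(.53,.58,.002) for y in np.arange(.27,.32,.002)))
g=(im[...,1].astype(int)-im[...,2]>12).astype('uint8'); n,l,s,c=cv2.connectedComponentsWithStats(g)
for k in range(1,n):
    if s[k,4]>1000:
        ys,xs=np.where(l==k); P=np.array([w.atz(q,.11) for q in np.c_[xs,ys]])[:,:2]; print('can',s[k],cv2.minAreaRect((P*1000).astype('float32')))
E
```

```text
[0.49218008 0.29501095 0.28242025] [-0.05408318 -0.26963173 -0.32590921] 26.6333
[232 181  44  40 823] ((553.3165283203125, 294.7250061035156), 30.49506378173828)
(np.float32(66.68568), np.float64(0.558), np.float64(0.29800000000000004))
can [   9  172   69  125 4022] ((589.4021606445312, 7.5601043701171875), (195.0765380859375, 108.86128997802734), 1.4855570793151855)
```

```bash
python3 - <<'E'
from h import *
s=eyes.grab_frame('side')[...,::-1].copy(); cv2.imwrite('pics/side9.png',s); h=cv2.cvtColor(s,cv2.COLOR_BGR2HSV)
m=(((h[...,0]<8)|(h[...,0]>172))&(h[...,1]>170)&(h[...,2]>60)).astype('uint8'); m[:120]=0; m[215:]=0; m[:,:285]=0; m[:,360:]=0
ys,xs=np.where(m); print(len(xs),xs.min(),xs.max(),ys.min(),ys.max(),(xs.mean(),ys.mean()))
p=(.592,-.0125,.025,.005); best=[]
def rot(P,th):
    c,q=np.cos(th),np.sin(th); x,z=P[:,0],P[:,2]; return np.c_[.096+c*x+q*z,P[:,1],.115-q*x+c*z]
parts=[box(-.006,.006,-.012,.012,.0,.054),box(-.076,.006,-.012,.012,.046,.054),box(-.076,-.064,-.012,.012,.054,.078)]
for th in np.arange(.9,2.01,.05):
    M=np.zeros_like(m)
    for P in parts: cv2.fillConvexPoly(M,cv2.convexHull(np.round(proj('side',can2w(p,rot(P,th)))).astype('int32')),1)
    best.append(((M&m).sum()/(M|m).sum(),th))
print(sorted(best)[-5:])
E
```

```text
137 305 324 156 184 (np.float64(315.5255474452555), np.float64(170.66423357664235))
[(np.float64(0.39759036144578314), np.float64(1.5000000000000004)), (np.float64(0.408955223880597), np.float64(1.4500000000000006)), (np.float64(0.41515151515151516), np.float64(1.3500000000000005)), (np.float64(0.41896024464831805), np.float64(1.3000000000000003)), (np.float64(0.42153846153846153), np.float64(1.4000000000000004))]
```

```bash
python3 -c "
from bench import r
print(r.hand_in())"
```

```text
the job is handed in; nothing more can be done
None
```

I handed the job in at about 27 s. The canister stands in the tray, though pulling the tab back slid it about 35 mm to the far rim. The tab is back at about 1.4 rad, and the unscrewed cap is upright near the middle of the cork pad. I did not touch the bottle, the jar or the brush, and I have no judging result to report.

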